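# Pin the floating nest plate and set its nut a quarter turn loose

## Task

Drop the two steel guide pins, one at a time, into the bores of the nest plate, each upright and fully home in the bore that fits it. Then screw the knurled nut down (clockwise from above) until it bottoms out, back it off a quarter turn so that the nest can float, and finish while still gripping the nut to keep it there: do not let go of it. Leave the spanner, the mouse and the blue bin where they are.

Things in the scene. Friction and masses are not known exactly. Their poses are not given: they have to be found in the camera images.
- plate: Aluminium plate fixed to the table, 90 mm (its x) by 260 mm (its y), 28 mm high, on a thin dark foot 110 x 280 x 10 mm. Origin: centre of the underside, on the table. In its middle stands a steel stud, 14 mm thick, up to 78 mm above the table, carrying the knurled nut; on its y axis lie two blind bores 100 mm either side of the stud, each 20 mm deep with a 3 mm chamfer.
- plate_hole0 (a point): Centre of the mouth (level with the plate's top, 28 mm above the table) of the wide bore, 25 mm in diameter, 20 mm deep, at the plate's +y end. It takes the thick pin.
- plate_hole1 (a point): Centre of the mouth of the narrow bore, 19 mm in diameter, 20 mm deep, at the plate's -y end. It takes the thin pin.
- pin_thick: Thick plain steel guide pin, 22 mm in diameter, 65 mm long, about 0.2 kg, loose, standing upright on the table at the start, left of the plate, 90 mm or more from the other pin (which stands nearer or farther along world x). Origin: centre of its lower end (chamfered foot); z along the pin to its top. Home in its bore the lower end is 8 mm above the table and 45 mm stand out of the plate.
- pin_thin: Thin plain steel guide pin, 16 mm in diameter, 65 mm long, about 0.1 kg, loose, standing upright on the table at the start. Origin: centre of its lower end (chamfered foot); z along the pin to its top. It stands out 45 mm when home.
- nut: Round knurled steel nut, 44 mm in diameter, already started on the plate's stud; dark engraved line on its top along its own +x. Origin: on its axis, 30 mm above the table when bottomed; the knurled body, gripped across at any yaw, spans 4 to 40 mm above the origin. It climbs 6 mm a turn as it unscrews. Under it a 50 mm washer, top 33 mm above the table, turns with it.
- nut_grip (a point): Point on the nut's axis, 26 mm above its origin (56 mm above the table when bottomed): a good height to grip.
- nut_turn (a joint): Turn of the nut in rad: 0 = bottomed out against a hard stop, growing as it is unscrewed (anticlockwise from above). It starts 1.1 to 2.6 rad open, friction about 0.06 N m; it stays where it is left. A quarter turn off the stop is 1.57.
- wrench: Bystander: open spanner 160 mm long lying on the table to the right. Not to be moved.
- mouse: Bystander: grey computer mouse 100 x 58 x 32 mm on the table to the right. Not to be moved.
- bin: Bystander: blue open plastic bin 130 x 200 x 60 mm beyond the plate. Not to be moved.

How it is judged (in metres and radians):
On the way, in this order (a step that is already met when the one before it is completed fails the run):
1. one pin stands home in its own bore, let go (((horizontal distance between pin_thick and plate_hole0 below 0.003 m and z of pin_thick in the frame of plate below 0.012 m and angle between pin_thick's own z axis and vertical below 0.1 rad and contact force between the fingers and pin_thick below 0.1 N) or (horizontal distance between pin_thin and plate_hole1 below 0.003 m and z of pin_thin in the frame of plate below 0.012 m and angle between pin_thin's own z axis and vertical below 0.1 rad and contact force between the fingers and pin_thin below 0.1 N))), for 0.2 s.
2. both pins stand home in their own bores, let go (horizontal distance between pin_thick and plate_hole0 below 0.003 m and z of each of pin_thick, pin_thin in the frame of plate below 0.012 m and angle between each of pin_thick, pin_thin's own z axis and vertical below 0.1 rad and contact force between the fingers and pin_thick below 0.1 N and horizontal distance between pin_thin and plate_hole1 below 0.003 m and contact force between the fingers and pin_thin below 0.1 N), for 0.2 s.
3. the nut is bottomed out (within 0.08 rad of its stop) (value of joint nut_turn below 0.08 rad), for 0.1 s.
At the end, for the whole second after the job is handed in: Both pins upright (0.1 rad), within 4 mm of their own bore's floor and 3 mm of its centre, not touched by the fingers; the nut, once bottomed (within 0.08 rad), stands still 1.22 to 1.92 rad off its stop, gripped by the fingers with over 8 N (all of step 2 and value of joint nut_turn between 1.22 and 1.92 rad and velocity of joint nut_turn between -0.1 and 0.1 rad/s and contact force between the fingers and nut above 8 N); the arm keeps its last pose, push and grip.
It fails at once if the spanner is shifted by more than 30 mm (distance of wrench from where it was at the start of the episode above 0.03 m).
It fails at once if the mouse is shifted by more than 30 mm (distance of mouse from where it was at the start of the episode above 0.03 m).
It fails at once if the bin is shifted by more than 30 mm (distance of bin from where it was at the start of the episode above 0.03 m).
It also fails if it takes over 72 s, if anything falls off the work surface, if the arm or the gripper's body presses on something with over 40 N, if the wrist force passes 120 N, or if a joint passes its speed limit or range.

## Robot

A 6-joint arm with a two-finger parallel gripper is mounted at the origin on the work surface. World frame = base frame: x ahead of the robot, y to its left, z up, the work surface at z = 0. Lengths are in mm, angles in degrees, forces in N, time in s.
With the tool pointing down it reaches from about 350 to 875 mm from the base axis. Payload 15.5 kg.
Tool frame: the origin (TCP) lies at the centre of the arm's flange, where the gripper is bolted on; the fingertips stand 173 mm ahead of it and the grasp point (between the pads) lies 155 mm ahead of it; z points along the fingers, y is the direction in which the jaws open and shut (so a half turn about z gives the same grasp; the last joint's range is limited). The gripper opens to 85 mm and grips with 20 to 120 N. Pads are 22 mm wide; open, the fingers measure 114 mm over their backs; the gripper's body (76 mm by 85 mm) begins 54 mm behind the grasp point. The pads swing forward as they close: fully open they stand 13 mm farther back than shut.
Start: joints at [61.965, 28.281, 77.091, -0, 74.628, -5.472], TCP at [239.809, 577.165, 404.677] pointing down, gripper open.
Joint ranges: [-166.48, 166.48], [-47.26, 123.95], [12.59, 153.08], [-70.14, 250.14], [6.76, 159.57], [-176.63, 176.63]. Speed limits (degrees/s): [108.29, 108.29, 147.25, 172.46, 172.46, 172.46].

## Interface

Orientations are given as a 3x3 rotation matrix whose columns are the frame's x, y, z axes.
In Python, from cell import manip gives the robot as it stands.
- The arm moves only by the tool carry_out, never from a script. Its argument "plan" is a list of rows, each an object with "dp": the shift along the tool's x, y, z in mm, a list of three; "rotation": the turn, a rotation vector about the tool's x, y, z in rad, a list of three; "jaw": the closure, from -1 (fully open) to 1 (shut). In form: [{"dp": [x, y, z], "rotation": [ax, ay, az], "jaw": jaw}, ...]. A call has exactly 10 rows; each row is the pose to reach, as a shift and turn from the pose measured when the call began, along the tool's axes at that moment; what a row does not reach only later rows make up. A row lasts 1/8 s, in which the tool goes at most 62.5 mm and 10.7 degrees, less where a joint would pass 70% of its speed; a pose out of reach is approached as far as the arm can. A call with a gripper value outside its range is refused whole. The fingers move at their own pace and stop on an object; the grip force is fixed at half the most. Time passes only in rows, so rows that repeat a pose let the fingers close, or fill a call up. It gives the time, the measured TCP pose, the force and the opening at its end, in the units of the state.
- manip.get_state(): the state, without advancing time (a new reading comes with each control period).
- manip.capture(name): name is "scene" or "top" or "wrist"; returns the picture (420x560x3 uint8, red, green, blue); there is no depth.
- manip.camera_info(name): a dict with "fx", "fy", "cx", "cy" (pixels), "dist_coeffs" ([k1, k2, p1, p2, k3] as OpenCV has them; the pictures are not rectified), "T" (4x4, takes a point from camera to world coordinates); the wrist camera has in their place "hand_eye" (4x4, takes a point from camera to tool coordinates, whose origin is the TCP and whose axes are the flange's). Camera axes: x right, y down, z forward; pixel columns grow to the right and rows downward; lengths in mm; the calibration is good to about 2 mm. A picture is of the moment at which its call begins: read the wrist's pose just before it. camera_info takes no time and is no camera call.
- manip.sign_off(): hands the job in, once; it reports no verdict.
Trained networks look in the newest picture that a camera, given by its name, has taken for a name from the list of things; names that differ only in an ending like _2 or _b are one class to them, and where a whole thing is asked for, a point or a joint stands for the part that bears it (a point fixed in the world has none). Each returns a list of dicts, best first, with "p" (0 to 1); they miss things now and then, are a little off and sometimes report something else, mostly with a low value. They report only what shows in the picture. A call takes as long as a camera call.
- manip.trace(camera, label): "pixels" (420x560 bool, what is visible of it) and "box" ([left, top, width, height] in pixels, round what is visible of it).
- manip.pinpoint(camera, label): "pixel" ([column, row] in pixels: a listed point, or the origin of a listed thing).
The state is a dict: "time_s": time; "q": joint angles; "qvel": joint speeds; "joint_torque": joint torques, N m; "tool_pos": TCP position; "ee_rot": TCP orientation; "ft_force": force on the tool from outside, world axes, zero at the start; "moment": the same for the moment, N m; "width": finger opening in mm.
Only numpy, scipy, OpenCV 4.12 (cv2) and the standard library are available. Lean on these libraries where they do the work, as an engineer would, in place of code of your own. Each camera call takes 0.05 s, during which the arm holds its last target.

## Working session

There is one attempt and no reset: what is moved stays moved. The work goes in short steps, Python scripts to look and compute and a tool call to move; the robot and the scene stay as the last step left them, time stands still between calls to the robot, and variables do not carry over. Pictures are saved under pics/ and viewed, and the job is handed in when it is done.

Besides the shell and the picture viewer there is one more tool, called after "Emit:" as name([rows], argument=value, ...), one row to a line, values as JSON. carry_out: Moves the arm, as the interface text tells. Its arguments: {"type":"object","properties":{"plan":{"type":"array"}},"required":["plan"]}

```bash
ls; mkdir -p pics
python3 - <<'E'
from cell import manip
import cv2
s=manip.get_state()
for k,v in s.items(): print(k,v)
for c in ["scene","top","wrist"]:
    im=manip.capture(c); cv2.imwrite(f"pics/{c}0.png",im[:,:,::-1]); print(c,manip.camera_info(c))
E
```

```text
pics
time_s 0.0
q [ 6.19663934e+01  2.83164502e+01  7.71292066e+01 -5.41929058e-04
  7.46279513e+01 -5.47310945e+00]
qvel [ 0.02983061  0.04780012 -0.05493394 -0.01845134  0.01995637  0.03557766]
joint_torque [-8.53947749e-04 -8.82178402e+01 -3.83867025e+01 -1.23148084e-04
  1.01639071e-02 -8.40961843e-05]
tool_pos [239.7255029  577.02907031 404.07084559]
ee_rot [[-9.23475882e-01  3.83656018e-01 -5.95746648e-04]
 [ 3.83656464e-01  9.23475187e-01 -1.13825765e-03]
 [ 1.13457849e-04 -1.27971554e-03 -9.99999175e-01]]
ft_force [-0.3179123   0.69328316 -0.13549097]
moment [ 0.01782202 -0.04265731  0.0382847 ]
width 85.47889707889799
scene {'fx': 495.36171524440874, 'fy': 495.36171524440874, 'cx': 281.72494972987823, 'cy': 206.8511476695759, 'dist_coeffs': array([0.02932799, 0.        , 0.        , 0.        , 0.        ]), 'T': array([[-7.91181836e-01,  4.58484935e-01, -4.04750376e-01,
         1.06675217e+03],
       [ 6.11562194e-01,  5.87920278e-01, -5.29472785e-01,
         5.32101330e+02],
       [-4.79434175e-03, -6.66439278e-01, -7.45543898e-01,
         8.78546697e+02],
       [ 0.
[... 464 characters left out ...]
2, -4.92486602e-02, -9.98734965e-01,
         9.66865708e+02],
       [ 0.00000000e+00,  0.00000000e+00,  0.00000000e+00,
         1.00000000e+00]])}
wrist {'fx': 336.1170530769245, 'fy': 336.1170530769245, 'cx': 282.17685748246186, 'cy': 212.7981312613548, 'dist_coeffs': array([-0.00549487,  0.        ,  0.        ,  0.        ,  0.        ]), 'hand_eye': array([[ 2.52125781e-04, -9.51715896e-01, -3.06980113e-01,
         7.91708002e+01],
       [ 9.99999938e-01,  3.15822585e-04, -1.57820027e-04,
        -6.07244785e-01],
       [ 2.47151081e-04, -3.06980054e-01,  9.51715916e-01,
         3.05623383e+01],
       [ 0.00000000e+00,  0.00000000e+00,  0.00000000e+00,
         1.00000000e+00]])}
```

View pics/scene0.png

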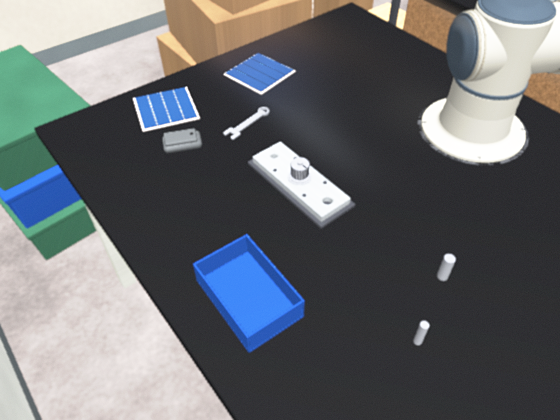

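View pics/top0.png

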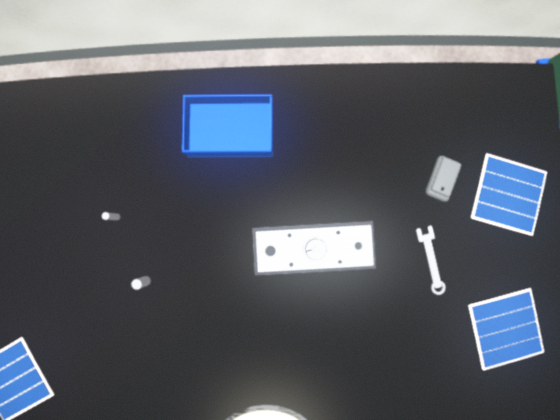

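View pics/wrist0.png

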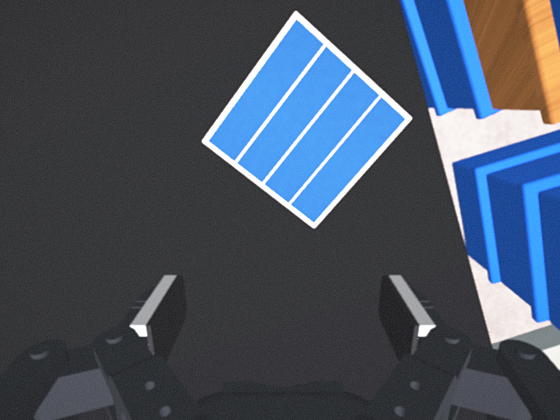

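```bash
cat > h.py <<'E'
import numpy as np, cv2
from cell import manip
from scipy.spatial.transform import Rotation as R
def camT(cam,s=None):
    ci=manip.camera_info(cam)
    if 'T' in ci: return ci,np.array(ci['T'])
    s=s or manip.get_state()
    T=np.eye(4);T[:3,:3]=np.array(s['ee_rot']);T[:3,3]=s['tool_pos']
    return ci,T@np.array(ci['hand_eye'])
def ray(cam,px,s=None):
    ci,T=camT(cam,s)
    K=np.array([[ci['fx'],0,ci['cx']],[0,ci['fy'],ci['cy']],[0,0,1]])
    u=cv2.undistortPoints(np.array([[px]],float),K,np.array(ci['dist_coeffs']))[0,0]
    d=T[:3,:3]@np.array([u[0],u[1],1.]); return T[:3,3],d
def onz(cam,px,z,s=None):
    o,d=ray(cam,px,s); return o+d*(z-o[2])/d[2]
def proj(cam,P,s=None):
    ci,T=camT(cam,s)
    K=np.array([[ci['fx'],0,ci['cx']],[0,ci['fy'],ci['cy']],[0,0,1]])
    Ti=np.linalg.inv(T); rv=cv2.Rodrigues(Ti[:3,:3])[0]
    return cv2.projectPoints(np.array(P,float).reshape(-1,1,3),rv,Ti[:3,3].copy(),K,np.array(ci['dist_coeffs']))[0][:,0]
def tri(r):
    A=np.zeros((3,3));b=np.zeros(3)
    for o,d in r:
        d=d/np.linalg.norm(d);M=np.eye(3)-np.outer(d,d);A+=M;b+=M@o
    return np.linalg.solve(A,b)
E
python3 - <<'E'
from h import *
Z={'plate_hole0':28,'plate_hole1':28,'pin_thick':0,'pin_thin':0,'nut_grip':60,'plate':0}
px={}
for l,z in Z.items():
    rs=[]
    for c in ['top','scene']:
        d=manip.pinpoint(c,l)
        if d:
            print(l,c,[(np.round(e['pixel'],1),round(e['p'],2)) for e in d[:3]],onz(c,d[0]['pixel'],z).round(1)); rs.append(ray(c,d[0]['pixel']))
    if len(rs)==2: print('   tri',tri(rs).round(1))
print(manip.get_state()['time_s'])
E
```

```text
plate_hole0 top [(array([358.8, 248.6]), 0.91), (array([271. , 250.8]), 0.6)] [ 505.  -227.6   28. ]
plate_hole0 scene [(array([326.8, 196.8]), 0.86), (array([271.5, 152.2]), 0.83)] [502.4 -32.   28. ]
   tri [ 450.9 -191.2 -112.5]
plate_hole1 top [(array([358.8, 248.6]), 0.91), (array([271. , 250.8]), 0.6)] [ 505.  -227.6   28. ]
plate_hole1 scene [(array([326.8, 196.8]), 0.86), (array([271.5, 152.2]), 0.83)] [502.4 -32.   28. ]
   tri [ 450.9 -191.2 -112.5]
pin_thick top [(array([148.9, 281.3]), 0.66)] [440.6 261.5   0. ]
pin_thick scene [(array([442.8, 276.4]), 0.73), (array([296.1, 166.1]), 0.69), (array([299.4, 184.1]), 0.37)] [442.7 271.7   0. ]
   tri [437.5 267.  -10.7]
pin_thin top [(array([231.7, 129. ]), 0.5), (array([118.2, 214.4]), 0.43), (array([429.9, 261.7]), 0.29)] [794.9  56.9   0. ]
pin_thin scene [(array([416.2, 344.2]), 0.64)] [602.4 341.6   0. ]
   tri [709.7 203.2  75.6]
nut_grip top [(array([313.5, 245.6]), 0.58)] [ 516.3 -122.9   60. ]
nut_grip scene [(array([296.8, 165.9]), 0.7)] [ 513.6 -131.    60. ]
   tri [ 517.9 -123.3   68.1]
plate top [(array([315.3, 246.3]), 0.71)] [ 512.2 -131.4    0. ]
plate scene [(array([299.8, 183.7]), 0.59)] [ 507.3 -125.2    0. ]
   tri [ 509.2 -128.9   -1.4]
0.75
```

```bash
cat >> h.py <<'E'
def goal(pos,az):
    """pos TCP target; az = azimuth deg of tool x; prints dp, rotvec in current tool axes"""
    s=manip.get_state(); Rc=np.array(s['ee_rot']); a=np.radians(az)
    x=np.array([np.cos(a),np.sin(a),0]); z=np.array([0,0,-1.]); Rg=np.c_[x,np.cross(z,x),z]
    dp=Rc.T@(np.array(pos)-s['tool_pos']); rv=R.from_matrix(Rc.T@Rg).as_rotvec()
    print('t',round(s['time_s'],2),'pos',s['tool_pos'].round(1),'az',np.degrees(np.arctan2(Rc[1,0],Rc[0,0])).round(1),'q6',s['q'][5].round(1),'w',round(s['width'],1),'F',s['ft_force'].round(1))
    print(' dp',dp.round(1),'dist',np.linalg.norm(dp).round(),'rot',rv.round(3),'deg',np.degrees(np.linalg.norm(rv)).round(1))
E
python3 - <<'E'
from h import *
print(onz('top',[136,284.5],65),onz('top',[105,216],65), onz('top',[271,250.8],28),onz('top',[358.5,246.5],28),onz('scene',[271.5,152.2],28))
goal([435,270,330],157)
E
```

```text
[441.59618037 269.35928393  65.        ] [594.4541     337.53728923  65.        ] [506.2043205  -28.90534401  28.        ] [ 509.75013606 -227.07163225   28.        ] [ 511.08171344 -236.14808513   28.        ]
t 0.75 pos [239.8 577.2 404.7] az 157.4 q6 -5.5 w 85.5 F [ 0.6  0.6 -0.1]
 dp [-298.1 -208.8   74.7] dist 372.0 rot [0.    0.    0.008] deg 0.4
```

Emit:
carry_out([
  {"dp": [-40, -28, 10], "rotation": [0, 0, 0], "jaw": -1},
  {"dp": [-80, -56, 20], "rotation": [0, 0, 0], "jaw": -1},
  {"dp": [-120, -84, 30], "rotation": [0, 0, 0], "jaw": -1},
  {"dp": [-160, -112, 40], "rotation": [0, 0, 0], "jaw": -1},
  {"dp": [-200, -140, 50], "rotation": [0, 0, 0], "jaw": -1},
  {"dp": [-240, -168, 60], "rotation": [0, 0, 0], "jaw": -1},
  {"dp": [-275, -193, 70], "rotation": [0, 0, 0], "jaw": -1},
  {"dp": [-298, -209, 75], "rotation": [0, 0, 0.008], "jaw": -1},
  {"dp": [-298, -209, 75], "rotation": [0, 0, 0.008], "jaw": -1},
  {"dp": [-298, -209, 75], "rotation": [0, 0, 0.008], "jaw": -1},
])

```text
time_s: 2.0
tool_pos: [434.7, 270.1, 329.8]
ee_rot: [[-0.92, 0.391, 0.0], [0.391, 0.92, 0.0], [-0.0, 0.0, -1.0]]
ft_force: [0.2, -0.3, 0.6]
width: 85.2
```

```bash
cat >> h.py <<'E'
def look(cam,name,labels=(),trace=()):
    s=manip.get_state(); im=manip.capture(cam).copy(); out={}
    for l in labels:
        d=manip.pinpoint(cam,l); out[l]=d
        for e in d[:3]: print(l,np.round(e['pixel'],1),round(e['p'],2))
    for l in trace:
        d=manip.trace(cam,l); out['t_'+l]=d
        for e in d[:2]:
            print('trace',l,e['box'],round(e['p'],2))
            c,_=cv2.findContours(e['pixels'].astype(np.uint8),cv2.RETR_EXTERNAL,cv2.CHAIN_APPROX_NONE); cv2.drawContours(im,c,-1,(255,0,0),1)
    cv2.imwrite(f'pics/{name}.png',im[:,:,::-1]); return s,out
E
python3 - <<'E'
from h import *
s,o=look('wrist','w1',['pin_thick'],['pin_thick'])
goal([441,269,330],157)
print(onz('wrist',o['pin_thick'][0]['pixel'],0,s))
print(proj('wrist',[[441,269,65],[441,269,0]],s))
E
```

```text
pin_thick [285.9 206. ] 0.7
trace pin_thick [271.3, 194.0, 30.5, 45.6] 0.66
t 2.15 pos [434.4 270.5 329.9] az 157.0 q6 -41.8 w 85.3 F [ 1.1 -0.3  0.3]
 dp [-6.7  1.2 -0.1] dist 7.0 rot [0.    0.    0.001] deg 0.0
[445.71190721 268.61062506   0.        ]
[[284.84856032 225.42833374]
 [284.31308445 201.35341517]]
```

View pics/w1.png

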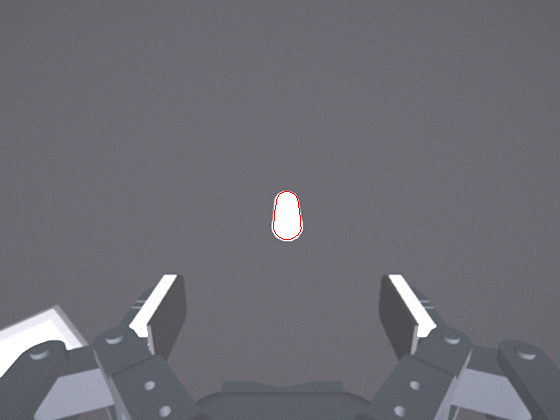

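Run:
```python
from h import *
p=onz('wrist',[286.7,226],65); print(p, onz('wrist',[286.7,197],0))
goal([p[0],p[1],200],157)
im=cv2.imread('pics/w1.png'); cv2.imwrite('pics/w1z.png',cv2.resize(im[180:250,240:330],None,fx=6,fy=6,interpolation=0))
```

```text
[441.71121503 270.45341956  65.        ] [437.7781714  273.00402673   0.        ]
t 2.15 pos [434.4 270.5 329.9] az 157.0 q6 -41.8 w 85.3 F [ 1.1 -0.3  0.3]
 dp [ -6.7   2.7 129.9] dist 130.0 rot [0.    0.    0.001] deg 0.0
```

View pics/w1z.png

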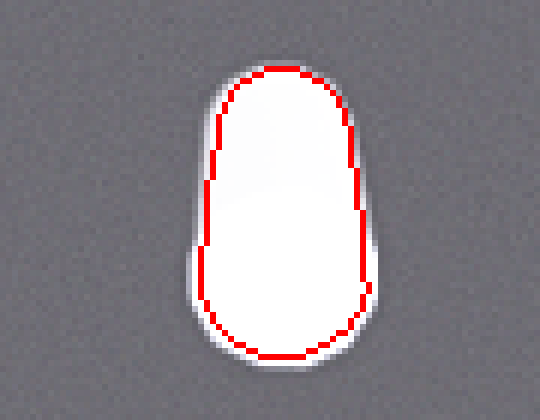

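Emit:
carry_out([
  {"dp": [-6.7, 3, 20], "rotation": [0, 0, 0], "jaw": -1},
  {"dp": [-6.7, 3, 50], "rotation": [0, 0, 0], "jaw": -1},
  {"dp": [-6.7, 3, 80], "rotation": [0, 0, 0], "jaw": -1},
  {"dp": [-6.7, 3, 110], "rotation": [0, 0, 0], "jaw": -1},
  {"dp": [-6.7, 3, 130], "rotation": [0, 0, 0], "jaw": -1},
  {"dp": [-6.7, 3, 130], "rotation": [0, 0, 0], "jaw": -1},
  {"dp": [-6.7, 3, 130], "rotation": [0, 0, 0], "jaw": 0.3},
  {"dp": [-6.7, 3, 130], "rotation": [0, 0, 0], "jaw": 1},
  {"dp": [-6.7, 3, 130], "rotation": [0, 0, 0], "jaw": 1},
  {"dp": [-6.7, 3, 130], "rotation": [0, 0, 0], "jaw": 1},
])

```text
time_s: 3.4
tool_pos: [441.9, 270.7, 200.5]
ee_rot: [[-0.921, 0.39, 0.001], [0.39, 0.921, 0.001], [-0.001, 0.001, -1.0]]
ft_force: [-1.3, -0.5, 9.6]
width: 20.5
```

Run:
```python
from h import *
s,o=look('wrist','w2')
goal([441,271,300],157)
```

```text
t 3.45 pos [441.9 270.7 200.5] az 157.0 q6 -42.2 w 20.8 F [-1.  -0.8  8.9]
 dp [  0.9  -0.  -99.5] dist 100.0 rot [0.001 0.001 0.001] deg 0.1
```

View pics/w2.png

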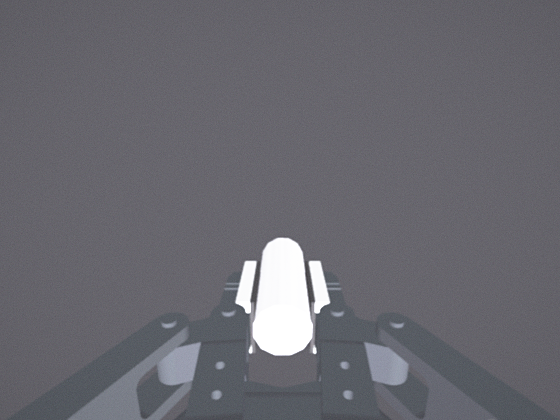

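Run:
```python
from h import *
s=manip.get_state()
p=onz('wrist',[282.3,328],65.); print(p, np.array(s['ee_rot']).T@(p-s['tool_pos']))
print(onz('wrist',[282.3,330],65.))
goal([451,-6,330],157)
```

```text
[441.25834041 270.55600937  65.        ] [  0.64604385  -0.5705263  135.49227043]
[442.0647301  270.21477735  65.        ]
t 3.45 pos [441.9 270.7 200.5] az 157.0 q6 -42.2 w 20.8 F [-1.  -0.8  8.9]
 dp [-116.4 -251.2 -129.7] dist 306.0 rot [0.001 0.001 0.001] deg 0.1
```

Emit:
carry_out([
  {"dp": [0, 0, -25], "rotation": [0, 0, 0], "jaw": 1},
  {"dp": [0, 0, -65], "rotation": [0, 0, 0], "jaw": 1},
  {"dp": [-10, -20, -105], "rotation": [0, 0, 0], "jaw": 1},
  {"dp": [-30, -65, -130], "rotation": [0, 0, 0], "jaw": 1},
  {"dp": [-55, -115, -130], "rotation": [0, 0, 0], "jaw": 1},
  {"dp": [-78, -165, -130], "rotation": [0, 0, 0], "jaw": 1},
  {"dp": [-100, -215, -130], "rotation": [0, 0, 0], "jaw": 1},
  {"dp": [-116, -251, -130], "rotation": [0, 0, 0], "jaw": 1},
  {"dp": [-116, -251, -130], "rotation": [0, 0, 0], "jaw": 1},
  {"dp": [-116, -251, -130], "rotation": [0, 0, 0], "jaw": 1},
])

```text
time_s: 4.7
tool_pos: [450.6, -5.5, 330.4]
ee_rot: [[-0.921, 0.391, 0.001], [0.391, 0.921, 0.001], [-0.001, 0.001, -1.0]]
ft_force: [1.1, 0.6, -1.4]
width: 20.5
```

Run:
```python
from h import *
s,o=look('wrist','w3',['plate_hole0','plate_hole1','nut_grip'])
goal([451,-6,330],157)
for l,z in [('plate_hole0',28),('plate_hole1',28),('nut_grip',57)]:
    for e in o[l][:2]: print(l,onz('wrist',e['pixel'],z,s).round(1))
```

```text
nut_grip [181.9 328.6] 0.67
t 4.9 pos [450.6  -4.8 330.3] az 157.1 q6 -75.4 w 20.6 F [ 0.9 -0.3 -1.6]
 dp [-0.8 -0.9  0.3] dist 1.0 rot [0.001 0.001 0.002] deg 0.1
nut_grip [ 512.1 -125.1   57. ]
```

View pics/w3.png

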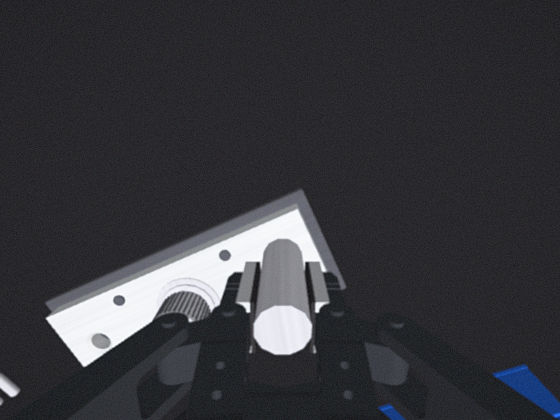

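Emit:
carry_out([
  {"dp": [-25, 0, 0], "rotation": [0, 0, 0], "jaw": 1},
  {"dp": [-50, 0, 0], "rotation": [0, 0, 0], "jaw": 1},
  {"dp": [-75, 0, 0], "rotation": [0, 0, 0], "jaw": 1},
  {"dp": [-100, 0, 0], "rotation": [0, 0, 0], "jaw": 1},
  {"dp": [-115, 0, 0], "rotation": [0, 0, 0], "jaw": 1},
  {"dp": [-115, 0, 0], "rotation": [0, 0, 0], "jaw": 1},
  {"dp": [-115, 0, 0], "rotation": [0, 0, 0], "jaw": 1},
  {"dp": [-115, 0, 0], "rotation": [0, 0, 0], "jaw": 1},
  {"dp": [-115, 0, 0], "rotation": [0, 0, 0], "jaw": 1},
  {"dp": [-115, 0, 0], "rotation": [0, 0, 0], "jaw": 1},
])

```text
time_s: 6.15
tool_pos: [556.4, -49.5, 330.5]
ee_rot: [[-0.921, 0.389, 0.001], [0.389, 0.921, 0.001], [-0.001, 0.001, -1.0]]
ft_force: [0.2, -0.2, -1.9]
width: 20.7
```

Run:
```python
from h import *
s,o=look('wrist','w4',['plate_hole0','plate_hole1','nut_grip'])
goal([506,-29,330],157)
for l,z in [('plate_hole0',28),('plate_hole1',28),('nut_grip',57)]:
    for e in o[l][:2]: print(l,onz('wrist',e['pixel'],z,s).round(1))
```

```text
plate_hole0 [284.  136.7] 0.83
plate_hole0 [ 76.6 225.8] 0.7
plate_hole1 [284.  136.7] 0.83
plate_hole1 [ 76.6 225.8] 0.7
nut_grip [167.2 197.7] 0.75
t 6.35 pos [556.5 -49.6 330.4] az 157.1 q6 -78.4 w 20.7 F [-0.8  0.2 -1.1]
 dp [54.6 -0.7  0.4] dist 55.0 rot [0.001 0.001 0.002] deg 0.1
plate_hole0 [506.5 -27.3  28. ]
plate_hole0 [ 506.3 -221.1   28. ]
plate_hole1 [506.5 -27.3  28. ]
plate_hole1 [ 506.3 -221.1   28. ]
nut_grip [ 511.3 -124.3   57. ]
```

View pics/w4.png

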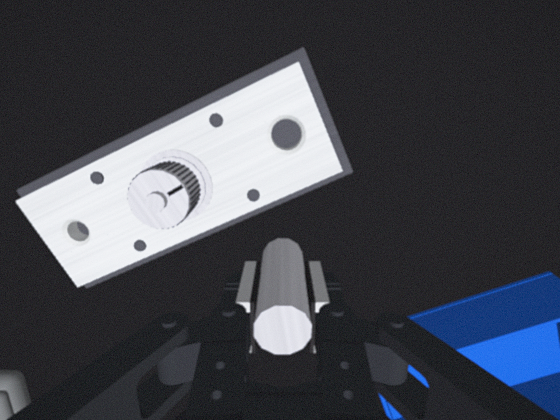

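Run:
```python
from h import *
im=cv2.imread('pics/w4.png'); 
a=cv2.resize(im[105:165,255:320],None,fx=6,fy=6,interpolation=cv2.INTER_CUBIC);b=cv2.resize(im[205:265,45:110],None,fx=6,fy=6,interpolation=cv2.INTER_CUBIC)
cv2.imwrite('pics/w4z.png',np.hstack([a,b]))
for p in [(287.5,133.5),(78,231)]: print(onz('wrist',p,28))
for p in [(301,63),(351,171),(17,202),(79,287)]: print(p,onz('wrist',p,28).round(1))
```

```text
[505.42710372 -23.80860662  28.        ]
[ 510.94803996 -222.67812979   28.        ]
(301, 63) [462.    5.1  28. ]
(351, 171) [553.2  12.5  28. ]
(17, 202) [ 468.7 -255.6   28. ]
(79, 287) [ 557.9 -252.7   28. ]
```

View pics/w4z.png

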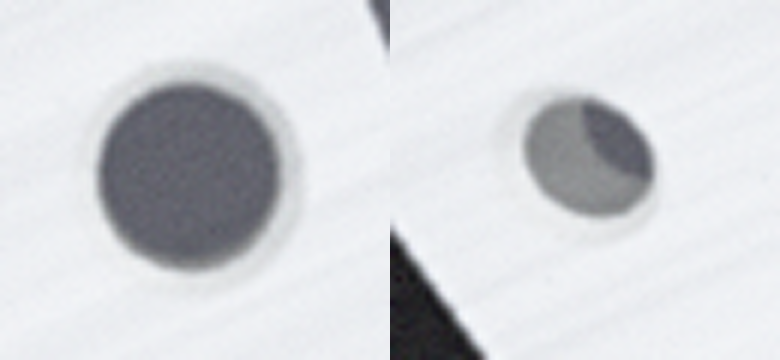

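Run:
```python
from h import *
s=manip.get_state();Rc=np.array(s['ee_rot'])
h=onz('wrist',(287,134),28); t=onz('wrist',(282.4,330),s['tool_pos'][2]-135.5)
pt=Rc.T@(t-s['tool_pos']); print(h,pt)
im=cv2.imread('pics/w4.png'); cv2.imwrite('pics/w4p.png',cv2.resize(im[230:365,235:330],None,fx=5,fy=5,interpolation=2))
pt[2]=0; g=h-Rc@pt; print(g)
goal([g[0],g[1],250],157); goal([g[0],g[1],208],157)
```

```text
[505.63001928 -24.32095612  28.        ] [ -0.23372298  -0.53260342 135.49970213]
[505.62174098 -23.73938571  28.00039777]
t 6.35 pos [556.5 -49.6 330.4] az 157.1 q6 -78.4 w 20.7 F [-0.8  0.2 -1.1]
 dp [57.   3.9 80.4] dist 99.0 rot [0.001 0.001 0.002] deg 0.1
t 6.35 pos [556.5 -49.6 330.4] az 157.1 q6 -78.4 w 20.7 F [-0.8  0.2 -1.1]
 dp [ 57.    3.9 122.4] dist 135.0 rot [0.001 0.001 0.002] deg 0.1
```

View pics/w4p.png

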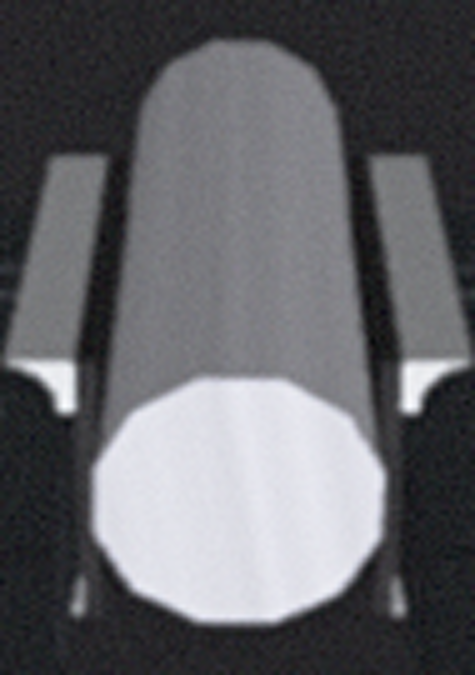

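Run:
```python
from h import *
print(proj('top',[[505.6,-24.3,28],[510.9,-222.7,28],[441.7,270.8,65]]),proj('scene',[[505.6,-24.3,28],[510.9,-222.7,28],[441.7,270.8,65]]))
a=cv2.imread('pics/top0.png')[215:285,245:385]; cv2.imwrite('pics/top0z.png',cv2.resize(a,None,fx=5,fy=5,interpolation=2))
```

```text
[[268.97033264 251.12703087]
 [356.5617069  246.05500292]
 [135.36289518 284.4628957 ]] [[327.92719719 199.32273969]
 [274.73741224 154.97601971]
 [450.44458995 257.66116466]]
```

View pics/top0z.png

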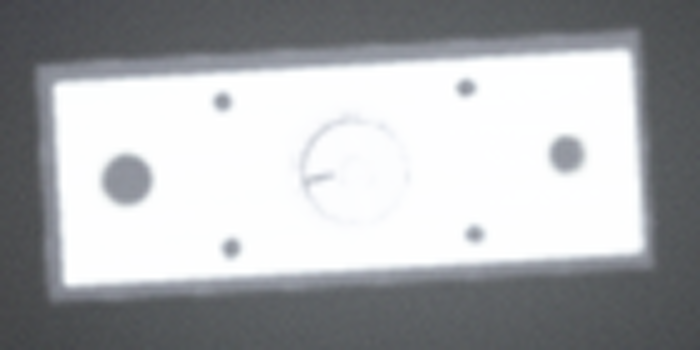

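Emit:
carry_out([
  {"dp": [15, 1, 10], "rotation": [0, 0, 0], "jaw": 1},
  {"dp": [30, 2, 25], "rotation": [0, 0, 0], "jaw": 1},
  {"dp": [45, 3, 45], "rotation": [0, 0, 0], "jaw": 1},
  {"dp": [57, 4, 65], "rotation": [0.001, 0.001, 0.002], "jaw": 1},
  {"dp": [57, 4, 85], "rotation": [0.001, 0.001, 0.002], "jaw": 1},
  {"dp": [57, 4, 90], "rotation": [0.001, 0.001, 0.002], "jaw": 1},
  {"dp": [57, 4, 90], "rotation": [0.001, 0.001, 0.002], "jaw": 1},
  {"dp": [57, 4, 90], "rotation": [0.001, 0.001, 0.002], "jaw": 1},
  {"dp": [57, 4, 90], "rotation": [0.001, 0.001, 0.002], "jaw": 1},
  {"dp": [57, 4, 90], "rotation": [0.001, 0.001, 0.002], "jaw": 1},
])

```text
time_s: 7.6
tool_pos: [505.8, -23.7, 240.7]
ee_rot: [[-0.921, 0.391, 0.0], [0.391, 0.921, 0.0], [-0.0, 0.0, -1.0]]
ft_force: [0.6, -1.3, -1.2]
width: 20.7
```

Run:
```python
from h import *
s,o=look('wrist','w5'); look('scene','s5')
goal([505.6,-23.7,208],157)
a=cv2.imread('pics/w5.png')[200:365,200:365];b=cv2.imread('pics/s5.png')[130:240,240:350]
cv2.imwrite('pics/w5z.png',np.hstack([cv2.resize(a,(400,400),interpolation=2),cv2.resize(b,(400,400),interpolation=2)]))
```

```text
t 7.7 pos [505.7 -23.7 240.6] az 157.0 q6 -76.5 w 20.9 F [-0.4 -0.2 -1.9]
 dp [ 0.1 -0.1 32.6] dist 33.0 rot [0. 0. 0.] deg 0.0
```

View pics/w5z.png

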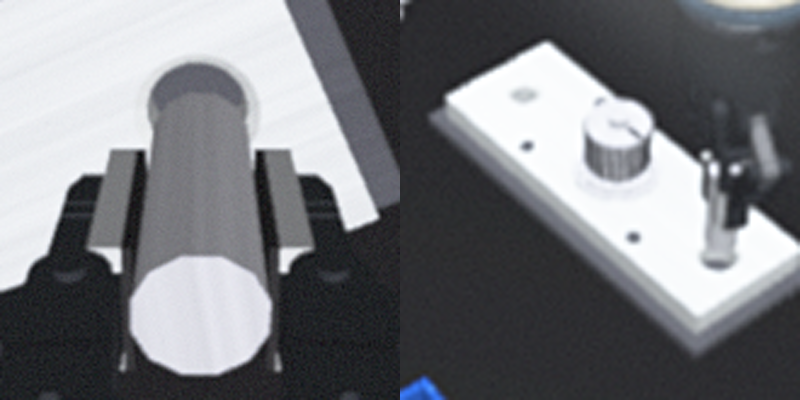

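Run:
```python
from h import *
s=manip.get_state();Rc=np.array(s['ee_rot']);tp=np.array(s['tool_pos'])
im=cv2.imread('pics/w5.png'); S=5
z=cv2.resize(im[200:280,225:345],None,fx=S,fy=S,interpolation=2)
a=np.linspace(0,2*np.pi,90)
def circ(c,r,col):
    P=np.c_[c[0]+r*np.cos(a),c[1]+r*np.sin(a),np.full(90,c[2])]
    q=(proj('wrist',P,s)-[225,200]+.5)*S
    cv2.polylines(z,[q.astype(np.int32)],True,col,1)
ax=tp+Rc@np.array([-0.2,-0.5,0])
circ([ax[0],ax[1],tp[2]-200.5],10.,(0,255,0))
circ([ax[0],ax[1],28],15.5,(0,0,255));circ([ax[0],ax[1],28],12.5,(255,0,0))
cv2.imwrite('pics/w5o.png',z)
```

```text
(no output)
```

View pics/w5o.png

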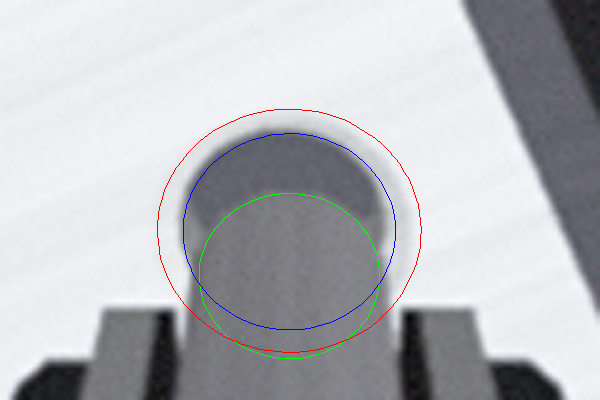

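Emit:
carry_out([
  {"dp": [0, 0, 5], "rotation": [0, 0, 0], "jaw": 1},
  {"dp": [0, 0, 10], "rotation": [0, 0, 0], "jaw": 1},
  {"dp": [0, 0, 15], "rotation": [0, 0, 0], "jaw": 1},
  {"dp": [0, 0, 19], "rotation": [0, 0, 0], "jaw": 1},
  {"dp": [0, 0, 23], "rotation": [0, 0, 0], "jaw": 1},
  {"dp": [0, 0, 26], "rotation": [0, 0, 0], "jaw": 1},
  {"dp": [0, 0, 29], "rotation": [0, 0, 0], "jaw": 1},
  {"dp": [0, 0, 31], "rotation": [0, 0, 0], "jaw": 1},
  {"dp": [0, 0, 31], "rotation": [0, 0, 0], "jaw": 1},
  {"dp": [0, 0, 31], "rotation": [0, 0, 0], "jaw": 1},
])

```text
time_s: 8.95
tool_pos: [505.8, -23.7, 209.6]
ee_rot: [[-0.921, 0.391, 0.0], [0.391, 0.921, 0.0], [-0.0, 0.0, -1.0]]
ft_force: [-0.0, -0.4, -2.4]
width: 20.6
```

Run:
```python
from h import *
goal([505.6,-23.7,300],157)
```

```text
t 8.95 pos [505.8 -23.7 209.6] az 157.0 q6 -76.5 w 20.6 F [-0.  -0.4 -2.4]
 dp [  0.1  -0.1 -90.4] dist 90.0 rot [0. 0. 0.] deg 0.0
```

Emit:
carry_out([
  {"dp": [0, 0, 0.5], "rotation": [0, 0, 0], "jaw": 0.2},
  {"dp": [0, 0, 0.5], "rotation": [0, 0, 0], "jaw": -0.5},
  {"dp": [0, 0, 0], "rotation": [0, 0, 0], "jaw": -1},
  {"dp": [0, 0, 0], "rotation": [0, 0, 0], "jaw": -1},
  {"dp": [0, 0, 0], "rotation": [0, 0, 0], "jaw": -1},
  {"dp": [0, 0, -20], "rotation": [0, 0, 0], "jaw": -1},
  {"dp": [0, 0, -55], "rotation": [0, 0, 0], "jaw": -1},
  {"dp": [-5, 0, -90], "rotation": [0, 0, 0], "jaw": -1},
  {"dp": [-25, 0, -120], "rotation": [0, 0, 0], "jaw": -1},
  {"dp": [-50, 0, -120], "rotation": [0, 0, 0], "jaw": -1},
])

```text
time_s: 10.2
tool_pos: [552.6, -43.4, 332.1]
ee_rot: [[-0.921, 0.39, 0.004], [0.39, 0.921, -0.001], [-0.004, 0.001, -1.0]]
ft_force: [-0.4, 0.3, -0.1]
width: 85.6
```

Run:
```python
from h import *
look('wrist','w6')
# view pose for thin pin: az 157, pin at tool +x 30
p=np.array([594.5,337.5]); x=np.array([-.921,.391]); g=p-20*x
goal([g[0],g[1],330],157)
```

```text
t 10.25 pos [555.  -44.5 331.2] az 157.0 q6 -77.7 w 85.4 F [ 1.7 -2.6  0. ]
 dp [ 92.9 367.1   1.1] dist 379.0 rot [ 0.001  0.005 -0.   ] deg 0.3
```

View pics/w6.png

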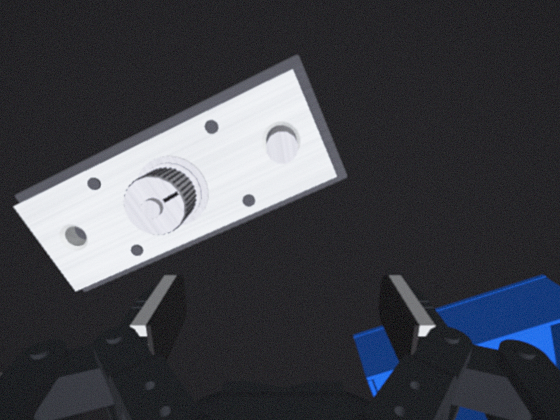

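Emit:
carry_out([
  {"dp": [11, 45, 0], "rotation": [0, 0, 0], "jaw": -1},
  {"dp": [23, 92, 0], "rotation": [0, 0, 0], "jaw": -1},
  {"dp": [35, 138, 0], "rotation": [0, 0, 0], "jaw": -1},
  {"dp": [47, 185, 0], "rotation": [0, 0, 0], "jaw": -1},
  {"dp": [58, 230, 0], "rotation": [0, 0, 0], "jaw": -1},
  {"dp": [70, 276, 0], "rotation": [0, 0, 0], "jaw": -1},
  {"dp": [81, 320, 1], "rotation": [0.001, 0.005, 0], "jaw": -1},
  {"dp": [93, 367, 1], "rotation": [0.001, 0.005, 0], "jaw": -1},
  {"dp": [93, 367, 1], "rotation": [0.001, 0.005, 0], "jaw": -1},
  {"dp": [93, 367, 1], "rotation": [0.001, 0.005, 0], "jaw": -1},
])

```text
time_s: 11.5
tool_pos: [612.5, 329.4, 329.6]
ee_rot: [[-0.921, 0.39, -0.001], [0.39, 0.921, -0.001], [0.0, -0.001, -1.0]]
ft_force: [-0.0, -0.4, -0.3]
width: 85.6
```

Run:
```python
from h import *
look('wrist','w7')
goal([594.5,337.5,200],157); print(proj('wrist',[[594.5,337.5,65],[594.5,337.5,0]]))
im=cv2.imread('pics/w7.png')
c=proj('wrist',[[594.5,337.5,50]])[0].astype(int); print(c)
z=im[c[1]-45:c[1]+45,c[0]-45:c[0]+45]; cv2.imwrite('pics/w7z.png',np.hstack([cv2.resize(im,(400,300)),cv2.resize(z,(300,300),interpolation=2)]))
```

```text
t 11.55 pos [612.7 328.9 329.8] az 157.0 q6 -43.7 w 85.3 F [ 0.4  0.2 -0.1]
 dp [ 20.    0.9 129.8] dist 131.0 rot [-0.001 -0.    -0.   ] deg 0.1
[[284.48642663 191.07266006]
 [284.08958512 173.3979834 ]]
[284 186]
```

View pics/w7z.png

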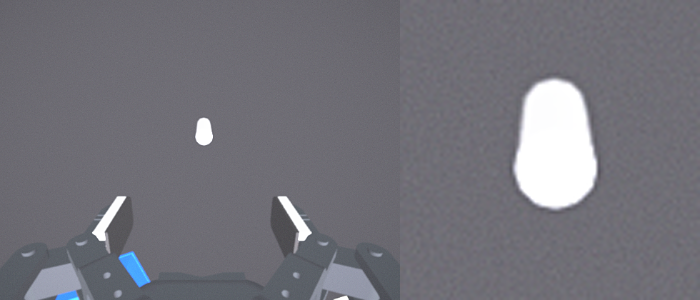

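Run:
```python
from h import *
p=onz('wrist',[285.6,191.5],65); print(p)
goal([p[0],p[1],200],157)
```

```text
[595.10291948 338.11279804  65.        ]
t 11.55 pos [612.7 328.9 329.8] az 157.0 q6 -43.7 w 85.3 F [ 0.4  0.2 -0.1]
 dp [ 19.7   1.7 129.8] dist 131.0 rot [-0.001 -0.    -0.   ] deg 0.1
```

Emit:
carry_out([
  {"dp": [15, 2, 15], "rotation": [0, 0, 0], "jaw": -1},
  {"dp": [20, 2.2, 45], "rotation": [0, 0, 0], "jaw": -1},
  {"dp": [20, 2.2, 80], "rotation": [0, 0, 0], "jaw": -1},
  {"dp": [20, 2.2, 110], "rotation": [0, 0, 0], "jaw": -1},
  {"dp": [20, 2.2, 130], "rotation": [0, 0, 0], "jaw": -1},
  {"dp": [20, 2.2, 130], "rotation": [0, 0, 0], "jaw": -1},
  {"dp": [20, 2.2, 130], "rotation": [0, 0, 0], "jaw": 0.3},
  {"dp": [20, 2.2, 130], "rotation": [0, 0, 0], "jaw": 1},
  {"dp": [20, 2.2, 130], "rotation": [0, 0, 0], "jaw": 1},
  {"dp": [20, 2.2, 130], "rotation": [0, 0, 0], "jaw": 1},
])

```text
time_s: 12.8
tool_pos: [595.1, 338.8, 200.3]
ee_rot: [[-0.92, 0.391, 0.0], [0.391, 0.92, -0.0], [-0.0, -0.0, -1.0]]
ft_force: [-1.3, -1.3, 9.4]
width: 14.8
```

Run:
```python
from h import *
look('wrist','w8')
h=np.array([510.9,-222.7]); x=np.array([-.921,.391]); g=h-50*x
goal([g[0],g[1],330],157)
```

```text
t 12.85 pos [595.1 338.8 200.4] az 157.0 q6 -42.3 w 14.7 F [-1.4  0.4  4.6]
 dp [-192.1 -549.7 -129.5] dist 597.0 rot [-0.  0. -0.] deg 0.0
```

View pics/w8.png

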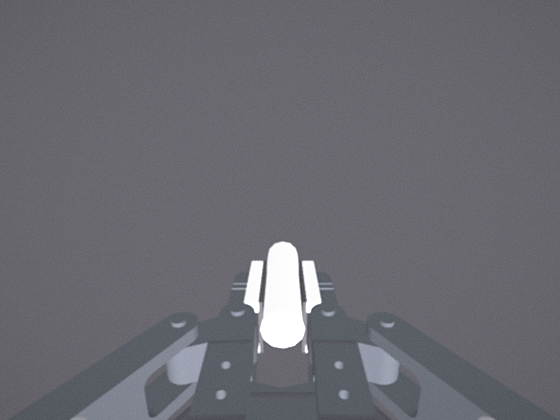

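Emit:
carry_out([
  {"dp": [0, 0, -25], "rotation": [0, 0, 0], "jaw": 1},
  {"dp": [0, 0, -65], "rotation": [0, 0, 0], "jaw": 1},
  {"dp": [-5, -15, -105], "rotation": [0, 0, 0], "jaw": 1},
  {"dp": [-18, -50, -130], "rotation": [0, 0, 0], "jaw": 1},
  {"dp": [-35, -100, -130], "rotation": [0, 0, 0], "jaw": 1},
  {"dp": [-52, -150, -130], "rotation": [0, 0, 0], "jaw": 1},
  {"dp": [-70, -200, -130], "rotation": [0, 0, 0], "jaw": 1},
  {"dp": [-87, -250, -130], "rotation": [0, 0, 0], "jaw": 1},
  {"dp": [-105, -300, -130], "rotation": [0, 0, 0], "jaw": 1},
  {"dp": [-122, -350, -130], "rotation": [0, 0, 0], "jaw": 1},
])

```text
time_s: 14.1
tool_pos: [570.2, -32.7, 330.7]
ee_rot: [[-0.92, 0.391, 0.0], [0.391, 0.92, -0.0], [-0.0, -0.0, -1.0]]
ft_force: [0.4, 0.1, -0.4]
width: 14.3
```

Run:
```python
from h import *
h=np.array([510.9,-222.7]); x=np.array([-.921,.391]); g=h-50*x
goal([g[0],g[1],330],157)
```

```text
t 14.1 pos [570.2 -32.7 330.7] az 157.0 q6 -76.2 w 14.3 F [ 0.4  0.1 -0.4]
 dp [ -69.7 -198.1    0.7] dist 210.0 rot [-0.  0. -0.] deg 0.0
```

Emit:
carry_out([
  {"dp": [-17, -49, 0], "rotation": [0, 0, 0], "jaw": 1},
  {"dp": [-35, -98, 0], "rotation": [0, 0, 0], "jaw": 1},
  {"dp": [-50, -140, 0], "rotation": [0, 0, 0], "jaw": 1},
  {"dp": [-60, -170, 0], "rotation": [0, 0, 0], "jaw": 1},
  {"dp": [-66, -188, 0], "rotation": [0, 0, 0], "jaw": 1},
  {"dp": [-70, -198, 0], "rotation": [0, 0, 0], "jaw": 1},
  {"dp": [-70, -198, 0], "rotation": [0, 0, 0], "jaw": 1},
  {"dp": [-70, -198, 0], "rotation": [0, 0, 0], "jaw": 1},
  {"dp": [-70, -198, 0], "rotation": [0, 0, 0], "jaw": 1},
  {"dp": [-70, -198, 0], "rotation": [0, 0, 0], "jaw": 1},
])

```text
time_s: 15.35
tool_pos: [557.3, -241.8, 330.8]
ee_rot: [[-0.921, 0.39, 0.0], [0.39, 0.921, -0.0], [-0.0, -0.0, -1.0]]
ft_force: [-0.5, -0.2, -0.2]
width: 14.3
```

Run:
```python
from h import *
look('wrist','w9'); goal([510,-222,330],157)
im=cv2.imread('pics/w9.png')
a=cv2.resize(im[100:180,240:330],None,fx=4,fy=4,interpolation=2); b=cv2.resize(im[235:355,235:330],None,fx=4,fy=4,interpolation=2)
z=np.zeros((480,740,3),np.uint8); z[:320,:360]=a; z[:480,360:740]=b; cv2.imwrite('pics/w9z.png',z)
```

```text
t 15.4 pos [ 557.3 -241.9  330.8] az 157.0 q6 -96.1 w 14.8 F [-0.2  0.1 -0.9]
 dp [51.3 -0.2  0.7] dist 51.0 rot [-0.  0.  0.] deg 0.0
```

View pics/w9.png

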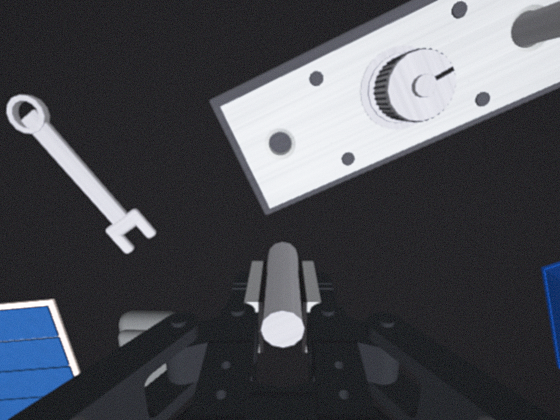

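View pics/w9z.png

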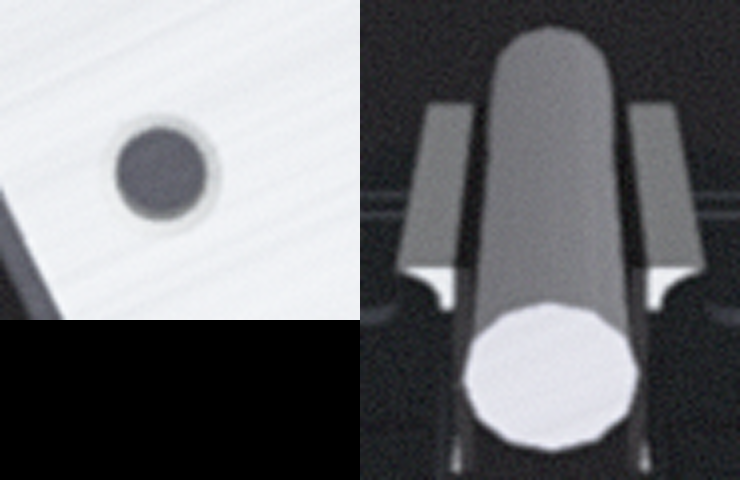

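Run:
```python
from h import *
s=manip.get_state();Rc=np.array(s['ee_rot'])
h=onz('wrist',(280.5,143.6),28); t=onz('wrist',(282.6,329.4),s['tool_pos'][2]-135.4)
pt=Rc.T@(t-s['tool_pos']); print(h,pt); pt[2]=0
g=h-Rc@pt; goal([g[0],g[1],240],157)
```

```text
[ 511.1736515  -224.54932749   28.        ] [ 1.03761432e-01 -4.60057197e-01  1.35400021e+02]
t 15.4 pos [ 557.3 -241.9  330.8] az 157.0 q6 -96.1 w 14.8 F [-0.2  0.1 -0.9]
 dp [49.2 -1.6 90.7] dist 103.0 rot [-0.  0.  0.] deg 0.0
```

Emit:
carry_out([
  {"dp": [15, 0, 10], "rotation": [0, 0, 0], "jaw": 1},
  {"dp": [30, -1, 25], "rotation": [0, 0, 0], "jaw": 1},
  {"dp": [42, -1, 45], "rotation": [0, 0, 0], "jaw": 1},
  {"dp": [49, -1.6, 65], "rotation": [0, 0, 0], "jaw": 1},
  {"dp": [49, -1.6, 83], "rotation": [0, 0, 0], "jaw": 1},
  {"dp": [49, -1.6, 91], "rotation": [0, 0, 0], "jaw": 1},
  {"dp": [49, -1.6, 91], "rotation": [0, 0, 0], "jaw": 1},
  {"dp": [49, -1.6, 91], "rotation": [0, 0, 0], "jaw": 1},
  {"dp": [49, -1.6, 91], "rotation": [0, 0, 0], "jaw": 1},
  {"dp": [49, -1.6, 91], "rotation": [0, 0, 0], "jaw": 1},
])

```text
time_s: 16.65
tool_pos: [511.7, -224.3, 240.1]
ee_rot: [[-0.921, 0.391, 0.001], [0.391, 0.921, -0.001], [-0.001, -0.0, -1.0]]
ft_force: [0.4, -0.2, -0.6]
width: 14.5
```

Run:
```python
from h import *
look('wrist','w10'); goal([511,-224,208.4],157)
s=manip.get_state();Rc=np.array(s['ee_rot']);tp=np.array(s['tool_pos'])
im=cv2.imread('pics/w10.png'); S=5
z=cv2.resize(im[200:280,225:345],None,fx=S,fy=S,interpolation=2)
a=np.linspace(0,2*np.pi,90)
def circ(c,r,col):
    P=np.c_[c[0]+r*np.cos(a),c[1]+r*np.sin(a),np.full(90,c[2])]
    q=(proj('wrist',P,s)-[225,200]+.5)*S
    cv2.polylines(z,[q.astype(np.int32)],True,col,1)
ax=tp+Rc@np.array([0.1,-0.5,0])
circ([ax[0],ax[1],tp[2]-200.5],8.,(0,255,0))
circ([ax[0],ax[1],28],12.5,(0,0,255));circ([ax[0],ax[1],28],9.5,(255,0,0))
cv2.imwrite('pics/w10o.png',z)
```

```text
t 16.7 pos [ 511.7 -224.3  240. ] az 157.0 q6 -96.8 w 14.3 F [-1.4 -0.  -1.9]
 dp [ 0.8  0.  31.6] dist 32.0 rot [-0.     0.001  0.   ] deg 0.1
```

View pics/w10o.png

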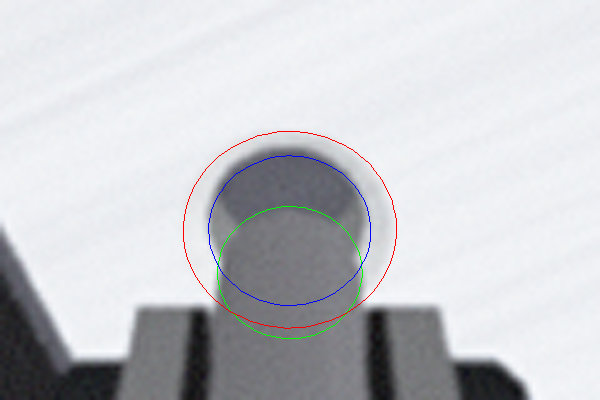

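Emit:
carry_out([
  {"dp": [0.8, 0, 4], "rotation": [0, 0, 0], "jaw": 1},
  {"dp": [0.8, 0, 9], "rotation": [0, 0, 0], "jaw": 1},
  {"dp": [0.8, 0, 14], "rotation": [0, 0, 0], "jaw": 1},
  {"dp": [0.8, 0, 18], "rotation": [0, 0, 0], "jaw": 1},
  {"dp": [0.8, 0, 22], "rotation": [0, 0, 0], "jaw": 1},
  {"dp": [0.8, 0, 25], "rotation": [0, 0, 0], "jaw": 1},
  {"dp": [0.8, 0, 28], "rotation": [0, 0, 0], "jaw": 1},
  {"dp": [0.8, 0, 30.5], "rotation": [0, 0, 0], "jaw": 1},
  {"dp": [0.8, 0, 30.5], "rotation": [0, 0, 0], "jaw": 1},
  {"dp": [0.8, 0, 30.5], "rotation": [0, 0, 0], "jaw": 1},
])

```text
time_s: 17.95
tool_pos: [511.0, -224.1, 209.6]
ee_rot: [[-0.921, 0.391, 0.001], [0.391, 0.921, -0.001], [-0.001, -0.0, -1.0]]
ft_force: [0.2, 0.2, -1.6]
width: 14.6
```

Emit:
carry_out([
  {"dp": [0, 0, 0.5], "rotation": [0, 0, 0], "jaw": 0.2},
  {"dp": [0, 0, 0.5], "rotation": [0, 0, 0], "jaw": -0.5},
  {"dp": [0, 0, 0], "rotation": [0, 0, 0], "jaw": -1},
  {"dp": [0, 0, 0], "rotation": [0, 0, 0], "jaw": -1},
  {"dp": [0, 0, 0], "rotation": [0, 0, 0], "jaw": -1},
  {"dp": [0, 0, -20], "rotation": [0, 0, 0], "jaw": -1},
  {"dp": [0, 0, -55], "rotation": [0, 0, 0], "jaw": -1},
  {"dp": [-5, 10, -90], "rotation": [0, 0, 0], "jaw": -1},
  {"dp": [-25, 50, -120], "rotation": [0, 0, 0], "jaw": -1},
  {"dp": [-40, 90, -120], "rotation": [0, 0, 0], "jaw": -1},
])

```text
time_s: 19.2
tool_pos: [584.3, -156.4, 332.3]
ee_rot: [[-0.92, 0.391, 0.005], [0.391, 0.92, -0.002], [-0.006, 0.0, -1.0]]
ft_force: [0.2, -0.2, -0.8]
width: 85.5
```

Run:
```python
from h import *
look('wrist','w11',['nut_grip','nut'])
goal([508.4,-124,330],157)
```

```text
nut_grip [287.3 100. ] 0.6
nut_grip [558.1 295.2] 0.19
nut [278.8 100.2] 0.61
t 19.35 pos [ 583.7 -155.4  329.7] az 157.1 q6 -87.7 w 85.7 F [-0.   0.2 -1. ]
 dp [81.6 -0.4 -0.4] dist 82.0 rot [-0.     0.002  0.002] deg 0.2
```

View pics/w11.png

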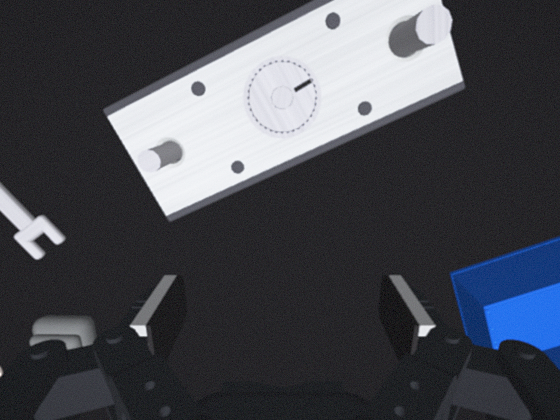

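Run:
```python
from h import *
for z in (72,75,78): print(onz('wrist',(283,97),z))
a,b=onz('wrist',(295.5,90),74),onz('wrist',(313,80),74); print(np.degrees(np.arctan2(*(b-a)[1::-1])))
goal([508.4,-124,210],157)
im=cv2.imread('pics/w11.png')
cv2.imwrite('pics/w11z.png',cv2.resize(im[45:150,225:340],None,fx=5,fy=5,interpolation=2))
```

```text
[ 506.93902706 -123.15956816   72.        ]
[ 506.98730896 -123.18637397   75.        ]
[ 507.03559085 -123.21317979   78.        ]
95.59773892065014
t 19.35 pos [ 583.7 -155.4  329.7] az 157.1 q6 -87.7 w 85.7 F [-0.   0.2 -1. ]
 dp [ 81.8  -0.4 119.6] dist 145.0 rot [-0.     0.002  0.002] deg 0.2
```

View pics/w11z.png

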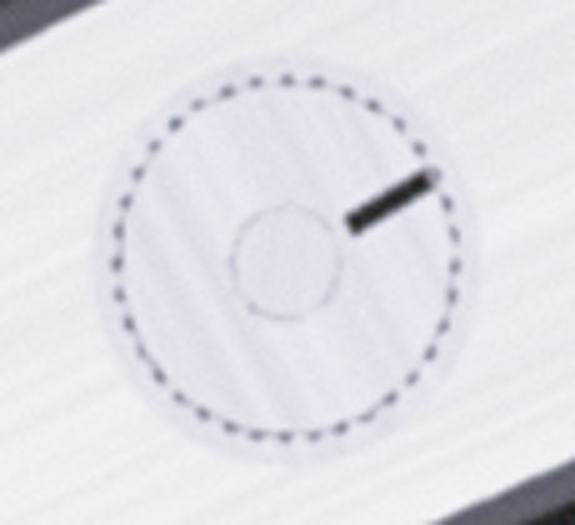

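Emit:
carry_out([
  {"dp": [30, 0, 0], "rotation": [0, 0.001, 0], "jaw": -1},
  {"dp": [60, 0, 0], "rotation": [0, 0.002, 0.002], "jaw": -1},
  {"dp": [82, -0.3, 15], "rotation": [0, 0.002, 0.002], "jaw": -1},
  {"dp": [82, -0.3, 45], "rotation": [0, 0.002, 0.002], "jaw": -1},
  {"dp": [82, -0.3, 75], "rotation": [0, 0.002, 0.002], "jaw": -1},
  {"dp": [82, -0.3, 102], "rotation": [0, 0.002, 0.002], "jaw": -1},
  {"dp": [82, -0.3, 119.5], "rotation": [0, 0.002, 0.002], "jaw": -1},
  {"dp": [82, -0.3, 119.5], "rotation": [0, 0.002, 0.002], "jaw": -1},
  {"dp": [82, -0.3, 119.5], "rotation": [0, 0.002, 0.002], "jaw": -1},
  {"dp": [82, -0.3, 119.5], "rotation": [0, 0.002, 0.002], "jaw": -1},
])

```text
time_s: 20.6
tool_pos: [508.4, -124.1, 210.9]
ee_rot: [[-0.921, 0.39, 0.001], [0.39, 0.921, -0.0], [-0.001, -0.0, -1.0]]
ft_force: [0.2, 0.1, -0.8]
width: 85.7
```

Run:
```python
from h import *
look('wrist','w12'); look('scene','s12')
goal([508.2,-123.8,210],157)
a=cv2.imread('pics/w12.png');b=cv2.imread('pics/s12.png')[120:240,220:380]
cv2.imwrite('pics/w12z.png',np.hstack([cv2.resize(a,(400,300)),cv2.resize(b,(400,300),interpolation=2)]))
```

```text
t 20.7 pos [ 508.3 -123.9  210.7] az 157.0 q6 -87.3 w 85.6 F [ 0.4  0.3 -0.5]
 dp [0.2 0.1 0.7] dist 1.0 rot [-0.     0.001  0.001] deg 0.1
```

View pics/w12z.png

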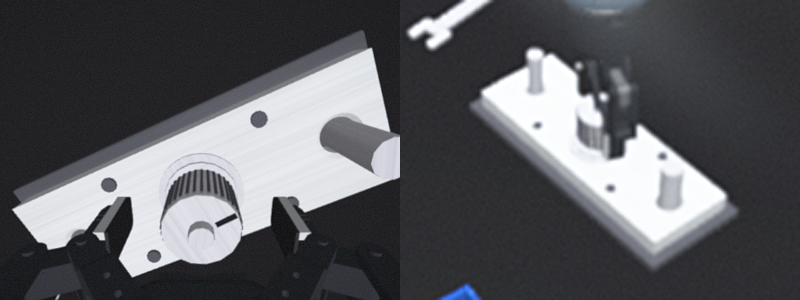

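Emit:
carry_out([
  {"dp": [0, 0, 0.5], "rotation": [0, 0, 0], "jaw": 0},
  {"dp": [0, 0, 0.5], "rotation": [0, 0, 0], "jaw": 1},
  {"dp": [0, 0, 0.5], "rotation": [0, 0, 0], "jaw": 1},
  {"dp": [0, 0, 0.5], "rotation": [0, 0, 0], "jaw": 1},
  {"dp": [0, 0, 0.5], "rotation": [0, 0, 0], "jaw": 1},
  {"dp": [0, 0, 0.5], "rotation": [0, 0, 0], "jaw": 1},
  {"dp": [0, 0, 0.5], "rotation": [0, 0, 0], "jaw": 1},
  {"dp": [0, 0, 0.5], "rotation": [0, 0, 0], "jaw": 1},
  {"dp": [0, 0, 0.5], "rotation": [0, 0, 0], "jaw": 1},
  {"dp": [0, 0, 0.5], "rotation": [0, 0, 0], "jaw": 1},
])

```text
time_s: 21.95
tool_pos: [508.3, -124.1, 210.5]
ee_rot: [[-0.921, 0.39, 0.001], [0.39, 0.921, -0.001], [-0.001, -0.0, -1.0]]
ft_force: [-3.2, -3.0, 8.2]
width: 42.7
```

Run:
```python
from h import *
look('wrist','w13')
s=manip.get_state(); print(s['moment'],s['width'],s['ft_force'],s['tool_pos'])
```

```text
[-0.46819741  0.55421526 -0.02482171] 43.00398720580347 [-2.0601567  -3.46226444  8.8323768 ] [ 508.29309423 -124.14854594  210.55054534]
```

View pics/w13.png

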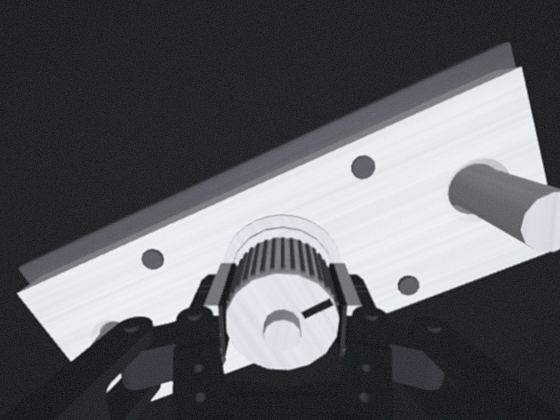

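Emit:
carry_out([
  {"dp": [0, 0, 0.1], "rotation": [0, 0, 0.14], "jaw": 1},
  {"dp": [0, 0, 0.3], "rotation": [0, 0, 0.28], "jaw": 1},
  {"dp": [0, 0, 0.4], "rotation": [0, 0, 0.42], "jaw": 1},
  {"dp": [0, 0, 0.5], "rotation": [0, 0, 0.56], "jaw": 1},
  {"dp": [0, 0, 0.7], "rotation": [0, 0, 0.7], "jaw": 1},
  {"dp": [0, 0, 0.8], "rotation": [0, 0, 0.84], "jaw": 1},
  {"dp": [0, 0, 0.9], "rotation": [0, 0, 0.98], "jaw": 1},
  {"dp": [0, 0, 1.1], "rotation": [0, 0, 1.12], "jaw": 1},
  {"dp": [0, 0, 1.2], "rotation": [0, 0, 1.26], "jaw": 1},
  {"dp": [0, 0, 1.3], "rotation": [0, 0, 1.4], "jaw": 1},
])

```text
time_s: 23.25
tool_pos: [508.9, -123.9, 209.5]
ee_rot: [[0.232, 0.973, 0.002], [0.973, -0.232, -0.001], [-0.0, 0.003, -1.0]]
ft_force: [4.2, 5.7, 1.2]
width: 42.4
```

Run:
```python
from h import *
look('wrist','w14')
goal([508.2,-123.8,210],77)
s=manip.get_state(); print(s['moment'])
```

```text
t 23.3 pos [ 508.9 -123.9  209.5] az 76.1 q6 -6.3 w 42.7 F [ 4.2  5.4 -0.1]
 dp [-0.  -0.7 -0.6] dist 1.0 rot [ 0.002  0.    -0.016] deg 0.9
[ 0.8322074  -0.88997077 -0.06250427]
```

View pics/w14.png

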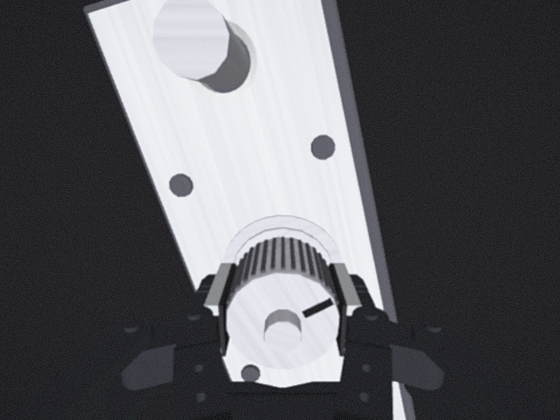

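Emit:
carry_out([
  {"dp": [0, 0, 0], "rotation": [0, 0, 0.04], "jaw": 1},
  {"dp": [0, 0, 0.1], "rotation": [0, 0, 0.08], "jaw": 1},
  {"dp": [0, 0, 0.1], "rotation": [0, 0, 0.12], "jaw": 1},
  {"dp": [0, 0, 0.1], "rotation": [0, 0, 0.16], "jaw": 1},
  {"dp": [0, 0, 0.2], "rotation": [0, 0, 0.19], "jaw": 1},
  {"dp": [0, 0, 0.2], "rotation": [0, 0, 0.22], "jaw": 1},
  {"dp": [0, 0, 0.2], "rotation": [0, 0, 0.25], "jaw": 1},
  {"dp": [0, 0, 0.2], "rotation": [0, 0, 0.28], "jaw": 1},
  {"dp": [0, 0, 0.2], "rotation": [0, 0, 0.31], "jaw": 1},
  {"dp": [0, 0, 0.2], "rotation": [0, 0, 0.31], "jaw": 1},
])

```text
time_s: 24.55
tool_pos: [509.1, -123.9, 209.3]
ee_rot: [[0.525, 0.851, 0.003], [0.851, -0.525, -0.001], [0.001, 0.003, -1.0]]
ft_force: [4.0, 2.4, -1.4]
width: 42.4
```

Run:
```python
from h import *
look('wrist','w15')
goal([508.2,-123.8,210],58)
s=manip.get_state(); print(s['moment'])
```

```text
t 24.6 pos [ 509.  -123.9  209.3] az 58.3 q6 11.4 w 42.9 F [ 4.2  1.9 -2.6]
 dp [-0.4 -0.8 -0.7] dist 1.0 rot [ 0.003 -0.001  0.006] deg 0.4
[ 0.30482929 -0.74165868  1.28087083]
```

View pics/w15.png

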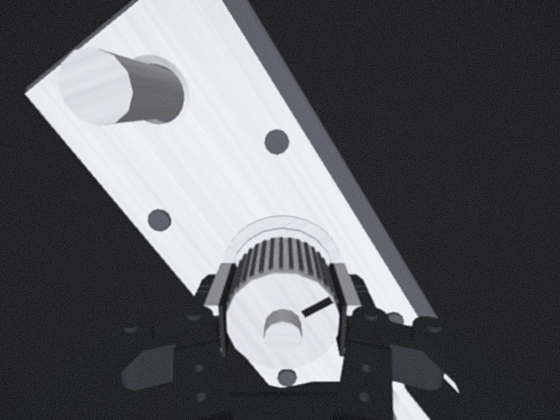

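Run:
```python
from h import *
t=[cv2.imread(f'pics/w{i}.png')[290:330,290:345] for i in (13,14,15)]
cv2.imwrite('pics/lines.png',np.hstack([cv2.resize(a,None,fx=4.5,fy=4.5,interpolation=2) for a in t]))
for a in t:
    g=cv2.cvtColor(a,cv2.COLOR_BGR2GRAY)[5:32,8:45]; ys,xs=np.where(g<90)
    n,l,st,ce=cv2.connectedComponentsWithStats((g<90).astype(np.uint8)); i=1+np.argmax([s_[4] if 0 not in (s_[0],) and s_[0]+s_[2]<g.shape[1] else 0 for s_ in st[1:]])
    ys,xs=np.where(l==i); v=np.linalg.svd(np.c_[xs-xs.mean(),ys-ys.mean()],full_matrices=0)[2][0]; print(len(xs),xs.mean(),ys.mean(),np.degrees(np.arctan2(v[1],v[0])))
s=manip.get_state(); print(s['moment'],s['time_s'])
```

```text
193 18.974093264248705 13.316062176165802 154.15144011129289
195 19.358974358974358 12.774358974358975 154.92483736607048
196 18.943877551020407 11.61734693877551 152.6910064914821
[ 0.30482929 -0.74165868  1.28087083] 24.6
```

View pics/lines.png

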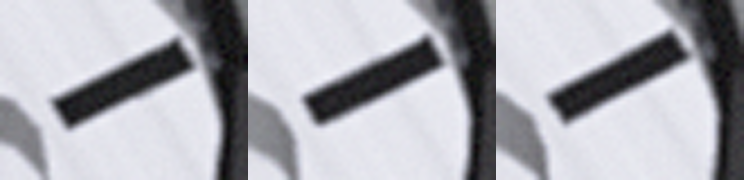

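Emit:
carry_out([
  {"dp": [0, 0, 0], "rotation": [0, 0, 0], "jaw": 1},
  {"dp": [0, 0, -0.2], "rotation": [0, 0, -0.15], "jaw": 1},
  {"dp": [0, 0, -0.3], "rotation": [0, 0, -0.3], "jaw": 1},
  {"dp": [0, 0, -0.4], "rotation": [0, 0, -0.45], "jaw": 1},
  {"dp": [0, 0, -0.6], "rotation": [0, 0, -0.6], "jaw": 1},
  {"dp": [0, 0, -0.7], "rotation": [0, 0, -0.75], "jaw": 1},
  {"dp": [0, 0, -0.9], "rotation": [0, 0, -0.9], "jaw": 1},
  {"dp": [0, 0, -1], "rotation": [0, 0, -1.05], "jaw": 1},
  {"dp": [0, 0, -1.1], "rotation": [0, 0, -1.2], "jaw": 1},
  {"dp": [0, 0, -1.3], "rotation": [0, 0, -1.35], "jaw": 1},
])

```text
time_s: 25.85
tool_pos: [508.4, -123.9, 210.5]
ee_rot: [[-0.718, 0.696, 0.001], [0.696, 0.718, -0.001], [-0.001, 0.0, -1.0]]
ft_force: [-2.2, -1.9, 1.0]
width: 42.6
```

Run:
```python
from h import *
goal([508.2,-123.8,210.8],58.3+91)
s=manip.get_state(); print(s['moment'],s['qvel'])
```

```text
t 25.85 pos [ 508.4 -123.9  210.5] az 135.9 q6 -66.1 w 42.6 F [-2.2 -1.9  1. ]
 dp [ 0.2 -0.  -0.3] dist 0.0 rot [ 0.     0.001 -0.234] deg 13.4
[-0.19099398  0.32989793 -0.05999841] [-9.07787141e-04 -1.97420467e-01 -8.23166876e-03 -2.22847925e-02
  2.48296350e-01 -6.82537867e+01]
```

Emit:
carry_out([
  {"dp": [0, 0, -0.1], "rotation": [0, 0, -0.1], "jaw": 1},
  {"dp": [0, 0, -0.2], "rotation": [0, 0, -0.18], "jaw": 1},
  {"dp": [0, 0, -0.2], "rotation": [0, 0, -0.23], "jaw": 1},
  {"dp": [0, 0, -0.2], "rotation": [0, 0, -0.24], "jaw": 1},
  {"dp": [0, 0, -0.2], "rotation": [0, 0, -0.24], "jaw": 1},
  {"dp": [0, 0, -0.2], "rotation": [0, 0, -0.24], "jaw": 1},
  {"dp": [0, 0, -0.2], "rotation": [0, 0, -0.24], "jaw": 1},
  {"dp": [0, 0, -0.2], "rotation": [0, 0, -0.24], "jaw": 1},
  {"dp": [0, 0, -0.2], "rotation": [0, 0, -0.24], "jaw": 1},
  {"dp": [0, 0, -0.2], "rotation": [0, 0, -0.24], "jaw": 1},
])

```text
time_s: 27.1
tool_pos: [508.3, -124.0, 210.7]
ee_rot: [[-0.863, 0.505, 0.001], [0.505, 0.863, -0.001], [-0.001, -0.0, -1.0]]
ft_force: [-1.7, -5.3, 2.3]
width: 42.7
```

Run:
```python
from h import *
look('wrist','w16'); look('scene','s16'); look('top','t16')
goal([508.2,-123.8,210.8],58.3+91)
s=manip.get_state(); print(s['moment'],s['qvel'].round(2))
a=cv2.imread('pics/w16.png');b=cv2.imread('pics/s16.png')[100:250,220:380]
cv2.imwrite('pics/w16z.png',np.hstack([cv2.resize(a,(480,360)),cv2.resize(b,(320,360),interpolation=2)]))
g=cv2.cvtColor(a,cv2.COLOR_BGR2GRAY)[295:322,298:335]; n,l,st,ce=cv2.connectedComponentsWithStats((g<90).astype(np.uint8)); print(st)
for i in range(1,n):
    ys,xs=np.where(l==i)
    if 100<len(xs)<300: v=np.linalg.svd(np.c_[xs-xs.mean(),ys-ys.mean()],full_matrices=0)[2][0]; print(np.degrees(np.arctan2(v[1],v[0])))
```

```text
t 27.25 pos [ 508.3 -124.   210.7] az 149.7 q6 -79.9 w 42.7 F [-2.3 -4.6  1.9]
 dp [ 0.2  0.2 -0.1] dist 0.0 rot [-0.     0.001  0.006] deg 0.4
[-0.82614572  0.33300485 -0.1019408 ] [ 0.04 -0.01  0.09 -0.08  0.   -0.06]
[[  0   0  37  27 798]
 [ 36   0   1   5   5]
 [  4   4  30  19 196]]
154.14081586563975
```

View pics/w16z.png

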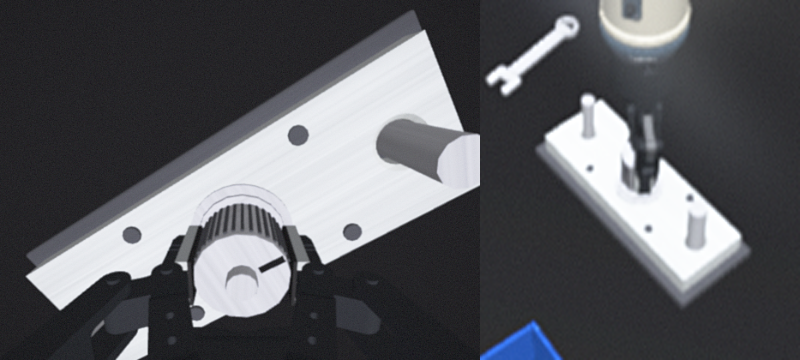

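View pics/t16.png

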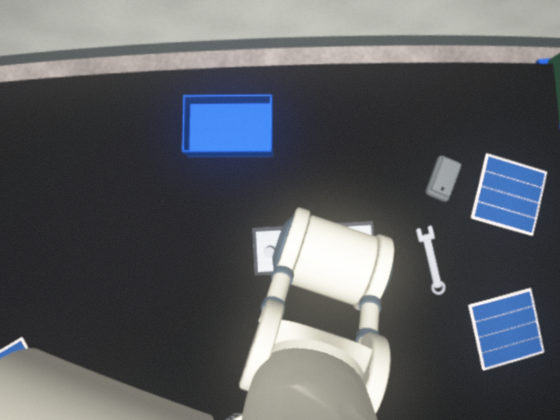

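Run:
```python
from h import *
P=[[505.7,-23.7,73],[505.7,-23.7,93],[511,-224.1,73],[511,-224.1,93]]
q=proj('scene',P); print(q)
im=cv2.imread('pics/s16.png'); S=6
z=[]
for c in (0,2):
    o=q[c].astype(int)-[25,20]; a=cv2.resize(im[o[1]:o[1]+70,o[0]:o[0]+60],None,fx=S,fy=S,interpolation=2)
    for zz,col in ((73,(0,255,0)),(28,(0,0,255))):
        t=np.linspace(0,6.28,60); r=(11,8)[c//2]
        k=proj('scene',np.c_[P[c][0]+r*np.cos(t),P[c][1]+r*np.sin(t),np.full(60,zz)])
        cv2.polylines(a,[((k-o+.5)*S).astype(np.int32)],True,col,1)
    z.append(a)
cv2.imwrite('pics/s16z.png',np.hstack(z))
```

```text
[[329.35827598 186.02533632]
 [329.95899664 179.77751511]
 [274.08341636 141.13675881]
 [273.9492806  134.86512792]]
```

View pics/s16z.png

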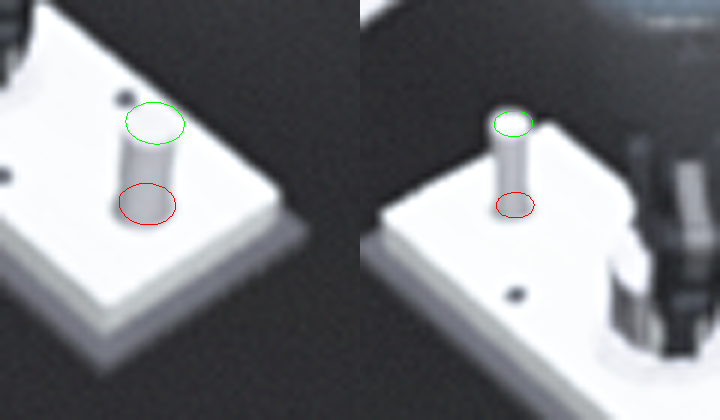

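Run:
```python
from h import *
a_=np.radians(157.1);x=np.array([np.cos(a_),np.sin(a_),0]);z0=np.array([0,0,-1.])
Rg=np.c_[x,np.cross(z0,x),z0]; Rg=Rg@R.from_rotvec([0,-0.003,0]).as_matrix()
s={'ee_rot':Rg,'tool_pos':np.array([584,-155.9,330.5])}
im=cv2.imread('pics/w11.png'); S=6; t=np.linspace(0,6.28,60); z=[]
for (cx,cy,r,rr,o) in ((511,-224.1,8,12.5,(130,125)),(505.7,-23.7,11,15.5,(385,0))):
    a=cv2.resize(im[o[1]:o[1]+65,o[0]:o[0]+65],None,fx=S,fy=S,interpolation=2)
    for zz,q,col in ((73,r,(0,200,0)),(77,r,(0,0,255)),(28,rr,(255,0,0))):
        k=proj('wrist',np.c_[cx+q*np.cos(t),cy+q*np.sin(t),np.full(60,zz)],s)
        cv2.polylines(a,[((k-o+.5)*S).astype(np.int32)],True,col,1)
    z.append(a)
cv2.imwrite('pics/w11p.png',np.hstack(z))
```

```text
(no output)
```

View pics/w11p.png

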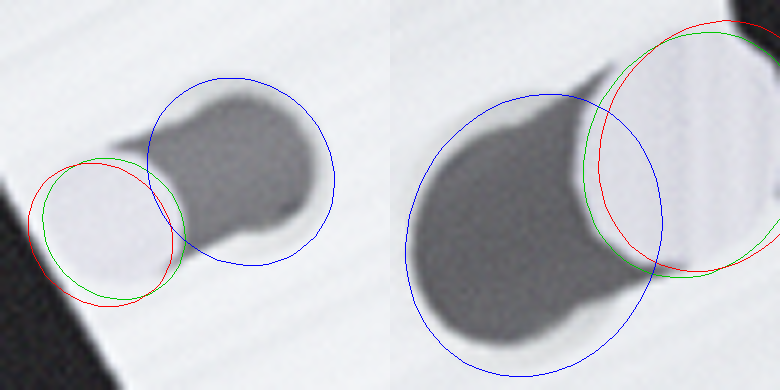

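Run:
```python
from h import *
print(manip.sign_off())
s=manip.get_state(); print(s['time_s'],s['width'],s['tool_pos'])
```

```text
the job is handed in; nothing more can be done
None
the job is handed in; nothing more can be done
```

I finished all the steps and handed the job in at about 27 s of the 72 s allowed. The system reports no verdict, so the results below are from my own last checks.

- **Pins:** I dropped the thick pin into the wide bore, then the thin pin into the narrow one. In the wrist picture, taken after letting go, both tops lie where a home pin's should (73 mm above the table). A constant offset of about 1 pixel shows on both, which fits the calibration error. In the blurrier scene picture the thin pin looked about 2–3 mm taller than expected. The wrist picture did not bear this out, and it would still be inside the 4 mm limit.
- **Nut down:** I turned it about 99° clockwise. It reached the stop with 1.28 N m on the wrist, against about 0.06 N m while it was turning freely. The jaws slipped about 2° on the nut there.
- **Nut backed off:** I turned it back 91.4°. The engraved line puts it about 1.51 rad off the stop, and the gripper's turn about 1.57 rad, both inside the 1.22–1.92 window. It is at rest and still gripped at 42.7 mm opening.
- **Bystanders:** The spanner, mouse and bin look unmoved in the last top picture.

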